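Isolate the bowl mill over its splash guard, then open the bowl

TASK

Before the bowl mill may be opened it has to be switched off: take the bent rod from its stand and use it to push the ball-ended lever behind the splash guard fully over to the left (as seen from the robot), never touching the switches with the gripper or arm and leaving the other, paddle-ended lever as it is; then hang the rod back on its stand as it was and let go of it. Then turn the lid of the grinding bowl anticlockwise (seen from above) until its lugs reach the slots, lift it free, and set it down gently, handle up and centred, on the round rubber pad beside the bowl. Do not disturb the jar, sieves, bottle or brush, and let go of everything.

Things in the scene. Friction and masses are not known exactly. Their poses are not given: they have to be found in the camera images.
- guard: Fixed splash guard: upright panel 240 wide (y), 12 thick, top edge at z = 160, on a foot plate 10 thick reaching 108 behind it. Origin: on the bench under the panel's middle. x points away from the robot, through the panel to the two switches behind it; y to the left.
- iso_box: The mill's switch: fixed grey box 56 (x) x 80 (y) x 32 tall on the guard's foot plate, 58 behind the panel, 55 left or right of its middle (the switches may be swapped); axes as the guard's. Origin: centre of its underside, 10 above the bench. Ball lever: pivot 36 above the origin, stem 9 thick, ball 22 in diameter 60 from the pivot; swings sideways only (y-z plane).
- iso (a joint): Angle of the ball-ended lever, rad. 0: leaning 0.55 rad to the right (the box's -y); 0.55: upright; 1.1: stop, leaning 0.55 rad to the left (+y) = off. Starts at 0 to 0.25. Stiff by friction only (under 1.5 N at the ball); stays where it is left.
- iso_tip (a point): Centre of the ball on the mill's lever; ball 22 in diameter.
- aux_box: The other switch (must stay as it is): the same grey box, in the other place behind the guard, with a shorter lever on the same pivot height ending in a flat paddle 22 x 9 x 20. Origin: centre of the box's underside.
- aux_tip (a point): Top end of the other lever's stem, in the paddle, 42 from its pivot. The lever may lean to either side at the start (0.55 rad at most).
- stand: Fixed rod stand: two forks 72 behind and 87 before the origin along x, each 12 thick, 50 wide, tips at z = 160; 147 free between them. Notches 18 wide at the bottom, flared above, open upwards. Origin: on the bench under the middle of the hung rod's handle; x along the hung rod towards its bend.
- rod_grip (a point): Bent rod, 0.2 kg: middle of its wooden handle, 100 long (x) x 18 wide (y) x 24 tall (z), to be gripped across from above. A bar 10 thick runs on the handle's axis from 98 behind this point to 150 before it (+x), bends square and runs down (-z), ending 110 below the axis. Hangs level in the stand, leg down, this point 135 above the bench. Balances within 30 of this point.
- rod_tip (a point): The lower end of the rod's bent leg, at (150, 0, -110) from the handle's middle.
- mill: Mill housing: fixed grey box 190 (x) x 300 (y), flat deck at z = 100, on which the bowl and the pad stand side by side. Origin: on the bench under its centre.
- bowl: Fixed grinding bowl, 116 in diameter, rim 50 above its origin (150 above the bench). A bayonet ring of two curved claws rises round the rim: 133 across, top 64 above the origin. Origin: centre of the underside, on the deck. The two slots, 44 degrees wide, lie along the bowl's +x and -x; stops end the anticlockwise turn 0.23 rad past their middle. Bowl and pad may be swapped.
- lid_grip (a point): Lid, 0.3 to 0.55 kg: disc 102 in diameter, 16 thick, two lugs (15 wide, 117 across) at its lower edge along +x and -x, upright grip bar on top in line with them, 76 (x) x 14 (y) x 42 tall. This point: on the axis, 42 above the underside, 16 below the bar's top. Starts locked, turned 0.7 to 1.3 rad clockwise from the slots; free when its x axis is within 0.2 rad of the bowl's.
- pad: Round black rubber pad, 116 in diameter, 4 thick, on the mill's deck beside the bowl; fixed. Origin: centre of its underside, 100 above the bench.
- jar: Bystander: glass sample jar, 56 in diameter, 85 tall, origin under its centre.
- sieves: Bystander: stack of three small steel test sieves, 105 in diameter, 90 tall, origin under its centre.
- bottle: Bystander: white plastic bottle, 60 in diameter, 190 tall, origin under its centre.
- brush: Bystander: hand brush lying on the bench, about 200 long.
There are look-alikes about, which are no part of the job. What is shaped like the stand but orange, purple or red is not meant.

How it is judged:
On the way, in this order (a step that is already met when the one before it is completed fails the run):
1. the ball-ended lever is pushed fully over to the left (0.95 rad or more) (value of joint iso above 0.95 rad), for 0.2 s.
2. the rod hangs in its stand again, leg down, and is let go (horizontal distance between rod_grip and stand below 0.03 m and z of rod_grip in the frame of stand between 0.125 and 0.146 m and angle between the x axis of rod_grip and the x axis of stand, either way round below 0.15 rad and z of rod_tip in the frame of stand below 0.06 m and distance between the grasp point and rod_grip above 0.04 m), for 0.2 s.
3. the lid is lifted clear of the bayonet ring (z of lid_grip in the frame of bowl above 0.112 m), for 0.1 s.
At the end, for the whole second after the job is handed in: The ball-ended lever stands at 0.95 rad or more (left); the rod hangs level in its stand, handle within 30 mm of its place and 125 to 146 mm high, leg down, within 0.15 rad of the stand's direction; the lid lies flat, handle up, on the pad, centred within 30 mm; all released and at rest (value of joint iso above 0.95 rad and horizontal distance between rod_grip and stand below 0.03 m and z of rod_grip in the frame of stand between 0.125 and 0.146 m and angle between the x axis of rod_grip and the x axis of stand, either way round below 0.15 rad and z of rod_tip in the frame of stand below 0.06 m and horizontal distance between lid_grip and pad below 0.03 m and z of lid_grip in the frame of pad between 0.04 and 0.052 m and angle between lid_grip's own z axis and vertical below 0.1 rad and velocity of joint iso below 0.05 rad/s); the robot touches nothing.
It fails at once if the gripper or arm touches either switch or its lever (contact force between any of the fingers, the arm and iso_box above 0.5 N or contact force between any of the fingers, the arm and aux_box above 0.5 N).
It fails at once if the paddle-ended lever is moved by more than 8 mm at its tip (distance of aux_tip from where it was at the start of the episode above 0.008 m).
It fails at once if the lid is dropped (falls faster than 0.7 m/s) (linear speed of lid above 0.7 m/s and contact force between the fingers and lid below 0.3 N).
It fails at once if the jar, sieves, bottle or brush is moved more than 30 mm (distance of any of jar, sieves, bottle, brush from where it was at the start of the episode above 0.03 m).
It also fails if it takes over 64 s, if anything falls off the work surface, if the arm or the gripper's body presses on something with over 40 N, if the wrist force passes 120 N, or if a joint passes its speed limit or range.

ROBOT

A 6-joint arm with a two-finger parallel gripper is mounted at the origin on the work surface. World frame = base frame: x ahead of the robot, y to its left, z up, the work surface at z = 0. Lengths are in m, angles in rad, forces in N, time in s.
With the tool pointing down it reaches from about 0.425 to 0.95 m from the base axis. Payload 3.5 kg.
Tool frame: the origin (TCP) lies midway between the tips of the shut fingers; the grasp point (between the pads) lies 19 mm behind it; z points along the fingers, y is the line along which they close (so a half turn about z gives the same grasp; the last joint's range is limited). The gripper opens to 85 mm and grips with 20 to 120 N. Pads are 22 mm wide; open, the fingers measure 114 mm over their backs; the gripper's body (76 mm by 85 mm) begins 54 mm behind the grasp point. The pads swing forward as they close: fully open they stand 13 mm farther back than shut.
Start: joints at [-1.316, 0.286, 1.577, -0, 1.279, -0.15], TCP at [0.266, -0.62, 0.231] pointing down, gripper open.
Joint ranges: [-2.77, 2.77], [-0.9, 2.22], [0.21, 2.48], [-1.53, 4.67], [0.24, 2.81], [-2.84, 2.84]. Speed limits (rad/s): [2.79, 2.79, 3.14, 3.14, 3.14, 3.14].

INTERFACE

Orientations are given as a unit quaternion [x, y, z, w].
In Python, from plant import ctrl, cams, order gives the robot as it stands.
- The arm moves only by the tool move_arm, never from a script. Its argument "plan" is one flat list of numbers, 7 for each row, row after row: the shift along the world's x, y, z in mm, then the turn, a rotation vector about the world's x, y, z in degrees, then the finger opening in mm, from 0 to 85.4. A call has 1 to 12 rows; each row shifts and turns the commanded pose from where the row before left it; what a row does not reach is not made up. A row lasts 1/10 s, in which the tool goes at most 50 mm and 8.59 degrees, less where a joint would pass 70% of its speed; a pose out of reach is approached as far as the arm can. A call is refused whole if a number of a shift passes 50 or a number of a turn 8.59, either way. A call with a gripper value outside its range is refused whole. The fingers move at their own pace and stop on an object; "newtons" is the grip in N (left out, the last holds). Time passes only in rows, so rows that do not move let the fingers close. It gives the time, the measured TCP pose, the force, the opening and the grip force at its end, in the units of the state.
- ctrl.get_state(): the state, without advancing time (a new reading comes with each control period).
- cams.read_camera(name): name is "side" or "top" or "wrist"; returns a dict with "color" (384x512x3 uint8, red, green, blue), "fov_y" (degrees; the focal length in pixels is half the picture's height over the tangent of half this angle, whatever the lens; pixels are square), "cx", "cy" (the principal point, pixels), "k1" (the pictures are not rectified: a ray, as slopes to the right and down, at radius r is drawn at 1 + k1 r^2 times it, then the intrinsics apply), "origin" and "orientation" of the camera in the world; the wrist camera has in their place "T_tool_cam" (4x4, takes a point from camera to tool coordinates, whose origin is the TCP and whose axes are the flange's). Camera axes: x right, y up, looking along -z (the intrinsics and any distortion apply to the point x, -y, -z); pixel columns grow to the right and rows downward; lengths in m; the calibration is good to about 2 mm. A picture is of the moment at which its call begins: read the wrist's pose just before it. There is no depth.
- order.sign_off(): hands the job in; it is judged then, once.
The state is a dict: "time": time; "qpos": joint angles; "dq": joint speeds; "joint_efforts": joint torques, N m; "eef_pos": TCP position; "tcp_rot": TCP orientation; "contact_force": force on the tool from outside, world axes, zero at the start; "wrist_torque": the same for the moment, N m; "opening": opening from 0.0 (shut) to 1.0 (fully open); "finger_force": force on a finger pad.
Only numpy, scipy, OpenCV 4.12 (cv2) and the standard library are available. Lean on these libraries where they do the work, as an engineer would, in place of code of your own. Each camera call takes 0.05 s, during which the arm holds its last target. There are 200 camera calls.

## Working session

There is one attempt and no reset: what is moved stays moved. The work goes in short steps, Python scripts to look and compute and a tool call to move; the robot and the scene stay as the last step left them, time stands still between calls to the robot, and variables do not carry over. Pictures are saved under pics/ and viewed, at most 10 in all, crops included, and the job is handed in when it is done.

Besides the shell and the picture viewer there is one more tool, called as name(argument=value, ...), one argument or row to a line, values as JSON. move_arm: Moves the arm, as the interface text tells. Its arguments: {"type":"object","properties":{"plan":{"type":"array","items":{"type":"number"}},"newtons":{"type":"number"}},"required":["plan"]}

```bash
ls; mkdir -p pics; cat > h.py <<'E'
import numpy as np, cv2
from scipy.spatial.transform import Rotation as R
from plant import ctrl, cams, order
def shot(n,name=None):
    s=ctrl.get_state(); c=cams.read_camera(n); c['s']=s
    if 'T_tool_cam' in c:
        T=np.eye(4);T[:3,:3]=R.from_quat(s['tcp_rot']).as_matrix();T[:3,3]=s['eef_pos']
        M=T@np.array(c['T_tool_cam']); c['Rm']=M[:3,:3]; c['o']=M[:3,3]
    else:
        o=np.array(c['orientation'],float); c['Rm']=R.from_quat(o).as_matrix() if o.size==4 else o.reshape(3,3); c['o']=np.array(c['origin'])
    c['f']=c['color'].shape[0]/2/np.tan(np.radians(c['fov_y'])/2)
    if name: cv2.imwrite('pics/'+name+'.png',c['color'][:,:,::-1])
    import pickle; pickle.dump({k:v for k,v in c.items()},open('/tmp/%s.pkl'%(name or n),'wb'))
    return c
def load(name):
    import pickle; return pickle.load(open('/tmp/%s.pkl'%name,'rb'))
def ray(c,u,v):
    a=np.array([(u-c['cx'])/c['f'],(v-c['cy'])/c['f']]); p=a.copy()
    for _ in range(30): p=a/(1+c['k1']*(p@p))
    d=c['Rm']@np.array([p[0],-p[1],-1]); return d/np.linalg.norm(d)
def onz(c,u,v,z):
    d=ray(c,u,v); return c['o']+d*(z-c['o'][2])/d[2]
def tri(c1,p1,c2,p2):
    d1=ray(c1,*p1);d2=ray(c2,*p2)
    t=np.linalg.lstsq(np.c_[d1,-d2],c2['o']-c1['o'],rcond=None)[0]
    a=c1['o']+t[0]*d1;b=c2['o']+t[1]*d2; return (a+b)/2,np.linalg.norm(a-b)
def proj(c,P):
    q=c['Rm'].T@(np.array(P)-c['o']); p=np.array([q[0],-q[1]])/-q[2]; p=p*(1+c['k1']*(p@p))
    return p*c['f']+[c['cx'],c['cy']]
E
python3 - <<'E'
from h import *
a=shot('top','top0'); b=shot('side','side0')
for c in(a,b): print(c['o'],c['Rm'][:,2],c['f'],c['cx'],c['cy'],c['k1'])
cv2.imwrite('pics/both0.png',np.vstack([cv2.resize(x['color'],(400,300),interpolation=3) for x in(a,b)])[:,:,::-1])
s=ctrl.get_state();print(s['tcp_rot'],s['eef_pos'],s['contact_force'])
E
```

```text
pics
[0.22827828 0.01879755 1.45370687] [-0.19140298  0.00709083  0.98148592] 479.29427268390924 247.77489653987567 197.1480477866639 -0.1337525319157111
[0.18830289 0.90039956 0.78265607] [-0.25603217  0.77663205  0.57557814] 395.84245221033285 258.8820190550033 184.0923958531835 -0.029235387578416844
[ 9.79587771e-01  2.01013989e-01 -6.05094182e-05 -1.08243330e-03] [ 0.2657148  -0.61984741  0.23005835] [-1.04040191 -0.48022117  0.37792492]
```

View pics/top0.png

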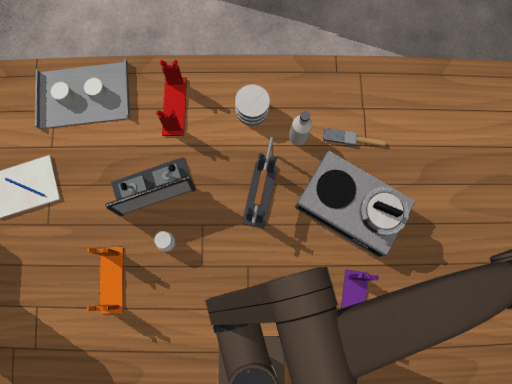

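View pics/side0.png

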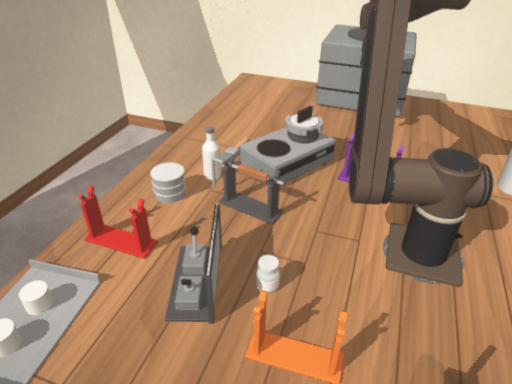

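Top view: the grey stand with rod is at (262,190), and the guard with its switches at (150,187). The mill is at (355,203), with the pad at (336,188) and the bowl and lid at (385,211). Stand look-alikes: red (174,100), orange (112,280), purple (355,288). The grey one carrying the rod is the right one. I'll check it in a close crop.

```bash
python3 - <<'E'
from h import *
a=load('top0')['color'];b=load('side0')['color']
def cr(i,x,y,w,h,s): return cv2.resize(i[y:y+h,x:x+w],(w*s,h*s),interpolation=2)
# 800x600
t1=cr(a,100,150,100,75,4); t2=cr(a,230,130,100,75,4)
t2=cv2.resize(a[130:235,220:360],(400,300),interpolation=2)
s1=cv2.resize(b[195:330,155:335],(400,300),interpolation=2); s2=cv2.resize(b[95:230,185:365],(400,300),interpolation=2)
cv2.imwrite('pics/crop1.png',np.vstack([np.hstack([t1,t2]),np.hstack([s1,s2])])[:,:,::-1])
E
```

```text
(no output)
```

View pics/crop1.png

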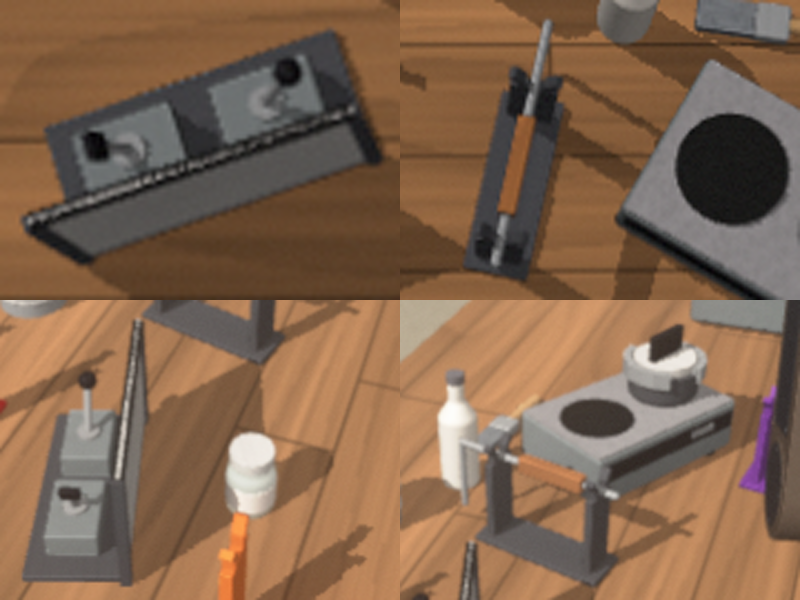

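Grey stand confirmed: wooden handle in the forks, leg at the far end (side crop 465,470). The ball lever is the right-hand switch, top px (172,167.5), side (194,231). The paddle lever is the left-hand one.

```bash
python3 - <<'E'
from h import *
np.set_printoptions(precision=4,suppress=True)
a=load('top0');b=load('side0')
print('ball',tri(a,(172,167.5),b,(194.2,231)))
print('paddle',tri(a,(123.7,186.2),b,(186.5,282.3)))
g0=onz(a,106.5,204.8,.16);g1=onz(a,188.5,177.2,.16);print('guard',g0,g1,np.linalg.norm(g1-g0),(g0+g1)/2,'normal',np.degrees(np.arctan2(g0[0]-g1[0],g1[1]-g0[1]))) 
h0=onz(a,263.7,171,.147);h1=onz(a,258.2,204.2,.147);print('handle',h0,h1,np.linalg.norm(h1-h0),(h0+h1)/2,np.degrees(np.arctan2(*(h0-h1)[1::-1])))
t=onz(a,271.1,137.7,.14);print('bend',t, np.degrees(np.arctan2(*(t-(h0+h1)/2)[1::-1])),np.linalg.norm((t-(h0+h1)/2)[:2]))
img=a['color']; g=cv2.cvtColor(img,cv2.COLOR_RGB2GRAY)
hsv=cv2.cvtColor(img,cv2.COLOR_RGB2HSV)
m=np.zeros_like(g); m[150:235,300:415]=(g[150:235,300:415]<45)
cs,_=cv2.findContours(m,0,2)
for c in cs:
    if cv2.contourArea(c)>60:
        (x,y),(w,h),an=cv2.minAreaRect(c);print('dark',x,y,w,h,an,cv2.contourArea(c),onz(a,x,y,.104),onz(a,x,y,.208), cv2.boxPoints(((x,y),(w,h),an)).tolist() if w*h<600 else '')
w=np.zeros_like(g); w[180:245,355:415]=(g[180:245,355:415]>170); 
c=max(cv2.findContours(w,0,2)[0],key=cv2.contourArea);(x,y),ax,an=cv2.fitEllipse(cv2.convexHull(c));print('lid',x,y,ax,onz(a,x,y,.166))
for nm,u,v,z in(('jar',165,240,.085),('sieves',252,103,.09),('bottle',306,117,.19),('brush',340,136,.02)): print(nm,onz(a,u,v,z))
E
```

```text
ball (array([0.5819, 0.2304, 0.0967]), np.float64(0.0005136293724045135))
paddle (array([0.5306, 0.3757, 0.0787]), np.float64(0.0003440234518699084))
guard [0.4604 0.4008 0.16  ] [0.5376 0.1738 0.16  ] 0.23978920164043893 [0.499  0.2873 0.16  ] normal -161.21328745718282
handle [ 0.5578 -0.0357  0.147 ] [ 0.4631 -0.0194  0.147 ] 0.09609757967969916 [ 0.5104 -0.0276  0.147 ] -9.775040825465313
bend [ 0.658  -0.0585  0.14  ] -11.813726927033299 0.1507943671504958
dark 322.66448974609375 221.42031860351562 54.70747375488281 4.106863021850586 30.465543746948242 156.0 [ 0.4202 -0.2044  0.104 ] [ 0.4054 -0.1872  0.208 ] [[298.0462341308594, 209.32135009765625], [300.1285095214844, 205.781494140625], [347.2827453613281, 233.519287109375], [345.2004699707031, 237.05914306640625]]
dark 387.6551818847656 208.86204528808594 28.96847152709961 7.056422233581543 21.801406860351562 169.5 [ 0.4555 -0.3957  0.104 ] [ 0.438  -0.3638  0.208 ] [[372.8965759277344, 206.75860595703125], [375.5172424316406, 200.20687866210938], [402.4137878417969, 210.96548461914062], [399.7931213378906, 217.5172119140625]]
dark 335.5000305175781 188.50001525878906 38.18376159667969 36.769554138183594 45.0 1103.0 [ 0.5161 -0.2451  0.104 ] [ 0.4939 -0.2248  0.208 ] 
lid 384.94549560546875 210.2020721435547 (33.68925094604492, 35.54158020019531) [ 0.4414 -0.3688  0.166 ]
jar [0.3707 0.2472 0.085 ]
sieves [ 0.7849 -0.0052  0.09  ]
bottle [ 0.7024 -0.1542  0.19  ]
brush [ 0.7033 -0.2833  0.02  ]
```

move_arm(
  plan=[0,0,45,0,0,0,85,10,20,45,0,0,0,85,20,44,10,0,0,-8.5,85,20,44,0,0,0,-8.5,85,20,44,0,0,0,-8.5,85,20,44,0,0,0,-8.5,85,20,44,0,0,0,0,85,20,44,0,0,0,0,85,20,44,0,0,0,0,85,20,44,0,0,0,0,85,20,44,0,0,0,0,85,20,44,0,0,0,0,85],
)

```text
time: 1.3
eef_pos: [0.476, -0.1585, 0.3307]
tcp_rot: [0.996, -0.094, -0.0, -0.0]
contact_force: [0.9, 0.2, -0.3]
opening: 0.994
finger_force: 0.0
```

move_arm(
  plan=[20,44,0,0,0,0,85,14,44,0,0,0,0,85,0,40,0,0,0,0,85,0,0,0,0,0,0,85,0,0,0,0,0,0,85],
)

```text
time: 1.8
eef_pos: [0.5096, -0.0318, 0.3307]
tcp_rot: [0.996, -0.093, -0.0, 0.0]
contact_force: [0.0, -0.0, -1.0]
opening: 0.999
finger_force: 0.0
```

```bash
python3 - <<'E'
from h import *
np.set_printoptions(precision=4,suppress=True)
c=shot('wrist','w1');a=shot('top','top1')
print(c['s']['eef_pos'],c['s']['tcp_rot'],c['s']['qpos'],c['f'],c['T_tool_cam'])
for z in(.147,): print(proj(c,[.5104,-.0276,z]))
cv2.imwrite('pics/m1.png',np.hstack([cv2.resize(c['color'],(400,300)),cv2.resize(a['color'],(400,300))])[:,:,::-1])
E
```

```text
[ 0.5096 -0.0318  0.3307] [ 0.9957 -0.0931 -0.0003  0.0002] [-0.261  -0.1441  1.8521 -0.0005  1.4341  1.4963] 269.1084826329226 [[-0.0007  0.9468  0.3218  0.0829]
 [ 1.      0.0006  0.0004 -0.0002]
 [ 0.0002  0.3218 -0.9468 -0.1422]
 [ 0.      0.      0.      1.    ]]
[254.8712 170.8327]
```

View pics/m1.png

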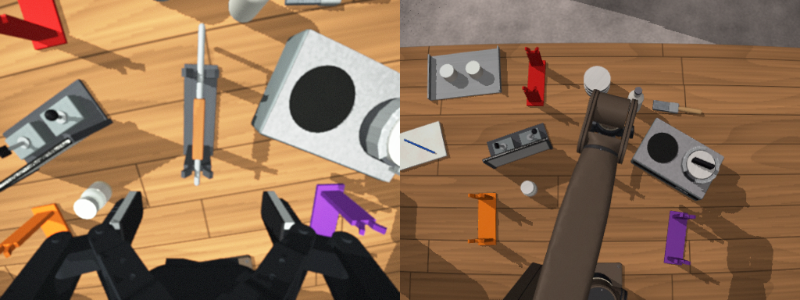

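The wrist view shows the handle from about (254,127) to (252,198) px, with the rod's bar running up to (260,32). I'll refine that by mask.

```bash
python3 - <<'E'
from h import *
np.set_printoptions(precision=4,suppress=True)
c=load('w1');img=c['color'];hsv=cv2.cvtColor(img,cv2.COLOR_RGB2HSV)
for p in((253,150),(253,185),(245,150),(300,200),(258,60)): print(p,img[p[1],p[0]],hsv[p[1],p[0]])
m=np.zeros(img.shape[:2],np.uint8);m[115:210,238:270]=((hsv[...,1]>150)&(hsv[...,2]>120))[115:210,238:270]
m=cv2.morphologyEx(m,cv2.MORPH_OPEN,np.ones((3,3)))
k=max(cv2.findContours(m,0,2)[0],key=cv2.contourArea);r=cv2.minAreaRect(k);print(r)
b=cv2.boxPoints(r);P=np.array([onz(c,*p,.147) for p in b]);print(P,P.mean(0),np.linalg.norm(P-np.roll(P,1,0),axis=1))
e=onz(c,260,33,.140);h=P.mean(0);print(e,np.degrees(np.arctan2(*(e-h)[1::-1])),np.linalg.norm((e-h)[:2]))
for q in((254.7,126.7),(252,198)):print(onz(c,*q,.147))
E
```

```text
(253, 150) [235 166  95] [ 15 152 235]
(253, 185) [236 167  96] [ 15 151 236]
(245, 150) [108 114 116] [ 98  18 116]
(300, 200) [159 113  70] [ 14 143 159]
(258, 60) [217 224 222] [ 81   8 224]
((254.2905731201172, 151.81698608398438), (12.29273509979248, 50.0831184387207), 2.4895529747009277)
[[ 0.505  -0.0166  0.147 ]
 [ 0.5646 -0.0313  0.147 ]
 [ 0.5613 -0.0455  0.147 ]
 [ 0.5014 -0.0316  0.147 ]] [ 0.5331 -0.0312  0.147 ] [0.0154 0.0615 0.0146 0.0615]
[ 0.661  -0.0623  0.14  ] -13.67131970080345 0.1316513729319517
[ 0.5632 -0.0376  0.147 ]
[ 0.4757 -0.0171  0.147 ]
```

move_arm(
  plan=[2,6,-30,0,0,-2,85,0,0,-45,0,0,0,85,0,0,-45,0,0,0,85,0,0,-45,0,0,0,60,0,0,-35,0,0,0,50,0,0,-15,0,0,0,40,0,0,0,0,0,0,30,0,0,0,0,0,0,10,0,0,0,0,0,0,5,0,0,0,0,0,0,5,0,0,0,0,0,0,5],
  newtons=70,
)

```text
time: 3.0
eef_pos: [0.5122, -0.0267, 0.1169]
tcp_rot: [0.994, -0.112, 0.001, 0.0]
contact_force: [-0.2, -0.4, -2.4]
opening: 0.197
finger_force: 69.7
```

```bash
python3 - <<'E'
from h import *
s=ctrl.get_state();print({k:np.round(s[k],4) for k in('eef_pos','tcp_rot','qpos','contact_force','wrist_torque','opening','finger_force')})
E
```

```text
{'eef_pos': array([ 0.5122, -0.0267,  0.1169]), 'tcp_rot': array([ 9.938e-01, -1.116e-01,  7.000e-04,  1.000e-04]), 'qpos': array([-0.2501,  0.0563,  2.0636, -0.    ,  1.0203,  1.5443]), 'contact_force': array([-0.1559, -0.3542, -2.3928]), 'wrist_torque': array([0.0329, 0.039 , 0.0592]), 'opening': np.float64(0.1971), 'finger_force': np.float64(69.6704)}
```

move_arm(
  plan=[0,0,20,0,0,0,5,0,0,30,0,0,0,5,0,0,20,0,0,0,5,-10,26,0,0,0,5.2,5,-10,26,0,0,0,5.2,5,-10,27,0,0,0,5.3,5,-10,27,0,0,0,5.3,5,-10,27,0,0,0,5.3,5,-10,27,0,0,0,5.3,5,0,0,0,0,0,0,5,0,0,0,0,0,0,5],
)

```text
time: 4.1
eef_pos: [0.4517, 0.1338, 0.1864]
tcp_rot: [0.986, 0.164, 0.0, 0.0]
contact_force: [0.9, 0.4, -1.9]
opening: 0.201
finger_force: 69.7
```

```bash
python3 - <<'E'
from h import *
np.set_printoptions(precision=4,suppress=True)
c=shot('wrist','w2');b=shot('side','side2')
s=c['s'];print(s['eef_pos'],s['tcp_rot'],s['contact_force'],s['wrist_torque'])
yaw=R.from_quat(s['tcp_rot']).as_matrix()[:,0];g=s['eef_pos']+[0,0,.019];tip=g+.15*yaw-[0,0,.11]
print('yaw',np.degrees(np.arctan2(yaw[1],yaw[0])),'tip',tip,'px wrist',proj(c,tip),'side',proj(b,tip),'bend w',proj(c,g+.15*yaw),'side',proj(b,g+.15*yaw),'ball w',proj(c,[.5819,.2304,.0967]),proj(b,[.5819,.2304,.0967]))
cv2.imwrite('pics/m2.png',np.hstack([cv2.resize(c['color'],(400,300)),cv2.resize(b['color'][150:330,120:360],(400,300))])[:,:,::-1])
E
```

```text
[0.4517 0.1338 0.1864] [0.9865 0.1638 0.0004 0.0003] [ 0.9209  0.354  -1.8514] [-0.0671  0.0583  0.0028]
yaw 18.85202283641455 tip [0.5937 0.1823 0.0955] px wrist [258.2443   8.4442] side [198.2584 218.9295] bend w [258.4642 -87.1999] side [195.0974 185.3556] ball w [192.218    1.7475] [194.1007 230.9774]
```

View pics/m2.png

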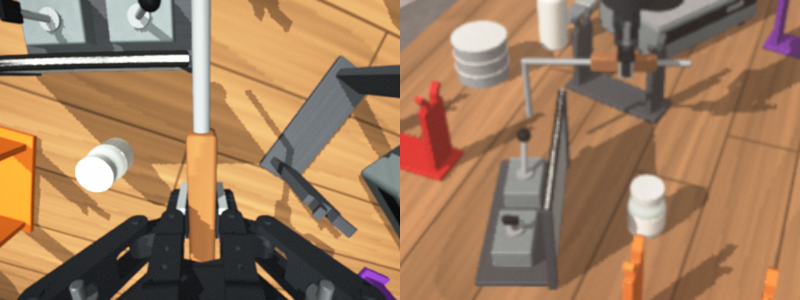

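Rod held as expected: predicted tip px (198,219), seen (197,220). It is clear of the ball and right of it. Now lower it and push left along the guard.

move_arm(
  plan=[3,1,-12,0,0,0,5,0,0,0,0,0,0,5,-4,12,0,0,0,0,5,-4,12,0,0,0,0,5,-4,12,0,0,0,0,5,-4,12,0,0,0,0,5,-4,12,0,0,0,0,5,-4,12,0,0,0,0,5,-4,12,0,0,0,0,5,0,0,0,0,0,0,5,0,0,0,0,0,0,5],
)

```text
time: 5.3
eef_pos: [0.4264, 0.2191, 0.174]
tcp_rot: [0.986, 0.164, -0.0, -0.0]
contact_force: [0.5, -1.0, -2.5]
opening: 0.198
finger_force: 69.7
```

```bash
python3 - <<'E'
from h import *
np.set_printoptions(precision=4,suppress=True)
c=shot('side','side3');s=c['s']
print(s['eef_pos'],s['contact_force'],s['wrist_torque'])
gm=np.array([.499,.2873]);X=np.array([.947,.322]);Y=np.array([-.322,.947])
b=gm+.058*X-.055*Y
for q in(0,.55,.95,1.1):
    t=q-.55; P=np.r_[b+Y*.06*np.sin(t),.046+.06*np.cos(t)];print(q,P,proj(c,P))
P=c['color'][195:300,155:260];cv2.imwrite('pics/m3.png',cv2.resize(P,(525,525),interpolation=2)[:,:,::-1])
E
```

```text
[0.4264 0.2191 0.174 ] [ 0.4729 -1.0366 -2.484 ] [-0.0062  0.0199 -0.0285]
0 [0.5817 0.2242 0.0972] [195.2267 229.3425]
0.55 [0.5716 0.2539 0.106 ] [193.2899 235.064 ]
0.95 [0.5641 0.276  0.1013] [192.147  242.9476]
1.1 [0.5615 0.2836 0.0972] [191.8313 246.4444]
```

View pics/m3.png

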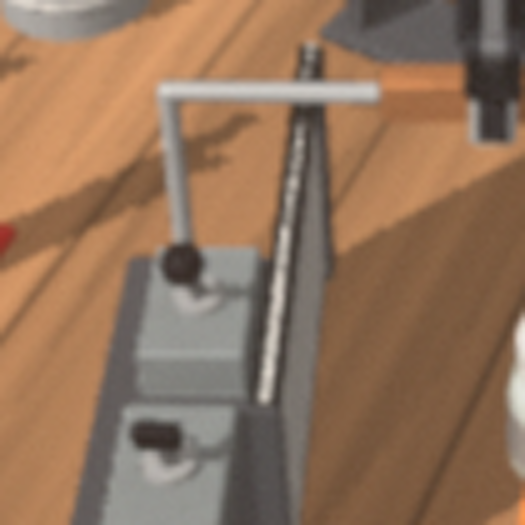

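The ball is at side px (191.4,248), at or near the left stop (246.4 predicted). I'll nudge a bit more to feel the stop.

move_arm(
  plan=[-1,3,0,0,0,0,5,-1,2,0,0,0,0,5,0,0,0,0,0,0,5,0,0,0,0,0,0,5],
)

```text
time: 5.75
eef_pos: [0.4252, 0.2227, 0.1744]
tcp_rot: [0.987, 0.163, 0.0, 0.001]
contact_force: [0.8, -4.7, 1.2]
opening: 0.198
finger_force: 70.2
```

move_arm(
  plan=[4,-12,0,0,0,0,5,4,-12,0,0,0,0,5,4,-12,0,0,0,0,5,4,-12,0,0,0,0,5,4,-12,0,0,0,0,5,4,-12,0,0,0,0,5,4,-12,0,0,0,0,5,-1,-6,12,0,0,0,5,10,-27,0,0,0,-5.3,5,10,-27,0,0,0,-5.3,5,10,-27,0,0,0,-5.3,5,10,-27,0,0,0,-5.3,5],
)

```text
time: 6.95
eef_pos: [0.4923, 0.0243, 0.1873]
tcp_rot: [1.0, -0.023, 0.001, -0.0]
contact_force: [0.7, 0.1, -3.2]
opening: 0.2
finger_force: 69.8
```

move_arm(
  plan=[10,-26,0,0,0,-5.2,5,10,-26,0,0,0,-5.2,5,0,0,0,0,0,0,5,0,0,0,0,0,0,5],
)

```text
time: 7.35
eef_pos: [0.5119, -0.0269, 0.1868]
tcp_rot: [0.994, -0.112, 0.0, -0.0]
contact_force: [-0.8, 0.6, -2.5]
opening: 0.198
finger_force: 69.7
```

```bash
python3 - <<'E'
from h import *
np.set_printoptions(precision=4,suppress=True)
c=shot('side','side4');s=c['s'];b=load('side0')
print(s['eef_pos'],s['tcp_rot'])
cv2.imwrite('pics/m4.png',np.hstack([cv2.resize(i['color'][130:310,150:330],(400,400),interpolation=2) for i in(b,c)])[:,:,::-1])
E
```

```text
[ 0.5119 -0.0269  0.1868] [ 0.9937 -0.1118  0.0001 -0.0003]
```

View pics/m4.png

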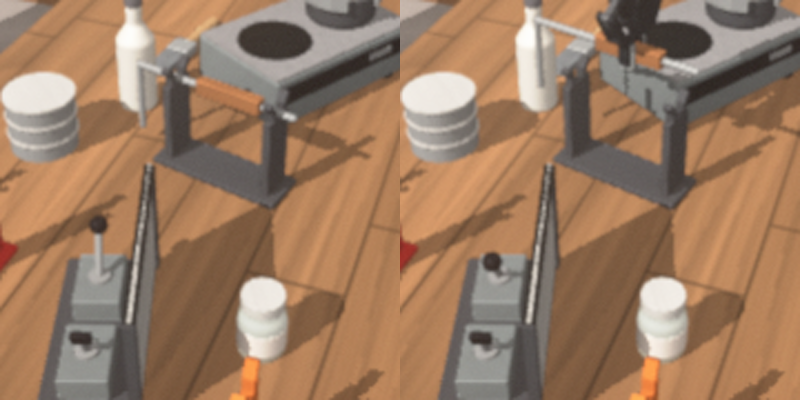

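The ball lever stays left at (491,262), the paddle is unchanged, and the rod hangs level over its forks. Hanging it back.

move_arm(
  plan=[0,0,-25,0,0,0,5,0,0,-25,0,0,0,5,0,0,-12,0,0,0,5,0,0,-7,0,0,0,5,0,0,0,0,0,0,5,0,0,0,0,0,0,25,0,0,0,0,0,0,50,0,0,0,0,0,0,70,0,0,0,0,0,0,70,0,0,0,0,0,0,70],
)

```text
time: 8.4
eef_pos: [0.5121, -0.0266, 0.1174]
tcp_rot: [0.994, -0.112, 0.0, 0.0]
contact_force: [1.1, -0.8, 0.0]
opening: 0.815
finger_force: 0.0
```

move_arm(
  plan=[0,0,15,0,0,0,70,0,0,40,0,0,0,70,0,0,50,0,0,0,85,0,0,50,0,0,0,85,0,0,50,0,0,0,85,0,0,0,0,0,0,85],
)

```text
time: 9.0
eef_pos: [0.5151, -0.0273, 0.332]
tcp_rot: [0.994, -0.112, 0.008, 0.001]
contact_force: [-0.1, 0.0, 1.0]
opening: 0.994
finger_force: 0.0
```

```bash
python3 - <<'E'
from h import *
np.set_printoptions(precision=4,suppress=True)
c=shot('side','side5');w=shot('wrist','w5');s=c['s'];b=load('side0')
print(s['eef_pos'],s['tcp_rot'])
cv2.imwrite('pics/m5.png',np.hstack([cv2.resize(c['color'][100:280,180:360],(400,400),interpolation=2),cv2.resize(w['color'],(400,300))[:400] if 0 else cv2.copyMakeBorder(cv2.resize(w['color'],(400,300)),0,100,0,0,0)])[:,:,::-1])
P=b['color'][140:230,210:290].astype(int)-c['color'][140:230,210:290];print(np.abs(P).mean())
E
```

```text
[ 0.5151 -0.0273  0.332 ] [ 0.9937 -0.1115  0.0084  0.0012]
1.9818518518518518
```

View pics/m5.png

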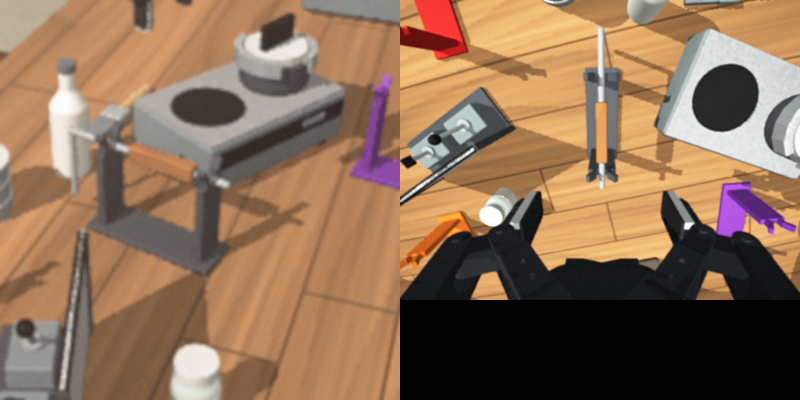

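Rod hung as before (handle and leg match the start view). Now over the lid, turning the jaws across its grip bar.

move_arm(
  plan=[-8,-38,0,0,0,8.1,85,-8,-38,0,0,0,8.1,85,-8,-38,0,0,0,8.1,85,-8,-38,0,0,0,8.1,85,-8,-38,0,0,0,8.1,85,-8,-38,0,0,0,8.1,85,-8,-38,0,0,0,8.1,85,-9,-38,0,0,0,8.1,85,-9,-37,0,0,0,8.1,85,0,0,0,0,0,8.1,85,0,0,0,0,0,0,85,0,0,0,0,0,0,85],
)

```text
time: 10.3
eef_pos: [0.4374, -0.3668, 0.32]
tcp_rot: [0.829, 0.559, -0.0, -0.002]
contact_force: [-0.5, 0.4, 1.6]
opening: 0.997
finger_force: 0.0
```

```bash
python3 - <<'E'
from h import *
np.set_printoptions(precision=4,suppress=True)
c=shot('wrist','w6');s=c['s']
x=R.from_quat(s['tcp_rot']).as_matrix()[:,0];print(s['eef_pos'],'yaw',np.degrees(np.arctan2(x[1],x[0])),s['qpos'])
print(proj(c,[.4414,-.3688,.166]),proj(c,[.516,-.245,.104]))
img=c['color'];g=cv2.cvtColor(img,cv2.COLOR_RGB2GRAY);m=(g<45).astype(np.uint8)
for k in cv2.findContours(m,0,2)[0]:
    A=cv2.contourArea(k)
    if A>250:
        r=cv2.minAreaRect(k);print(np.round(r[0],1),np.round(r[1],1),round(r[2],1),A)
cv2.imwrite('pics/m6.png',cv2.resize(img,(768,576),interpolation=2)[:,:,::-1])
E
```

```text
[ 0.4374 -0.3668  0.32  ] yaw 68.02245138447641 [-0.8757  0.0031  1.7321  0.0002  1.41   -0.4921]
[262.5815 178.0678] [281.4385  49.9562]
[255.5 314.5] [137. 511.] 90.0 29658.5
[ 47.7 195.5] [32.6 57.7] 64.7 1164.0
[266.1 184.5] [11.2 73.1] 0.9 716.0
[284.   49.5] [99. 92.] 90.0 7293.0
```

View pics/m6.png

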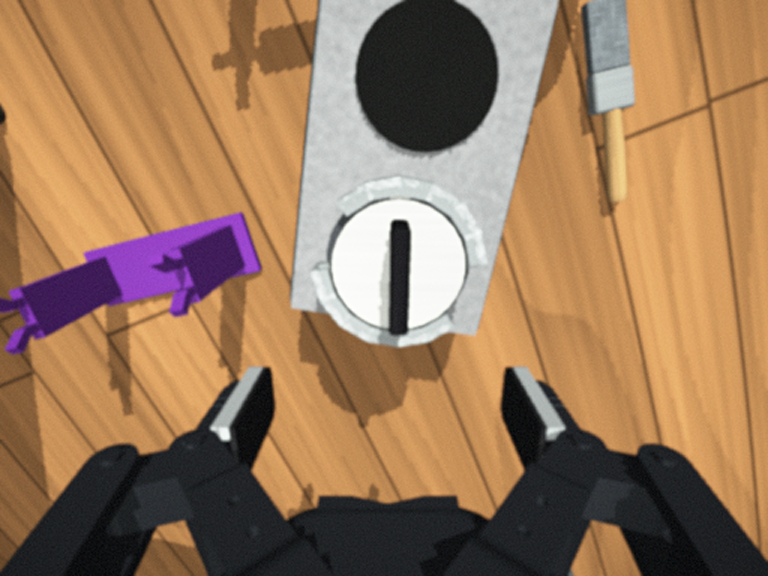

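The wrist view shows the lid centre at (399,265) in the 1.5× picture (native 266,177), with the bar nearly along image-up. The slots are at upper-left (330,235) and lower-right (468,297), about 66° anticlockwise from the bar.

```bash
python3 - <<'E'
from h import *
np.set_printoptions(precision=4,suppress=True)
c=load('w6');g=cv2.cvtColor(c['color'],cv2.COLOR_RGB2GRAY)
m=(g>215).astype(np.uint8)[115:240,200:340];m=cv2.morphologyEx(m,cv2.MORPH_OPEN,np.ones((5,5)))
k=max(cv2.findContours(m,0,2)[0],key=cv2.contourArea);e=cv2.fitEllipse(cv2.convexHull(k));u,v=e[0][0]+200,e[0][1]+115
print('white',u,v,e[1]);print('man',onz(c,266,176.7,.166),'ell',onz(c,u,v,.166))
L=onz(c,329/1.5,265/1.5,.166);Rr=onz(c,467/1.5,265/1.5,.166);T=onz(c,399/1.5,198/1.5,.166);B=onz(c,399/1.5,332/1.5,.166)
print('diam',np.linalg.norm(L-Rr),np.linalg.norm(T-B),(L+Rr)/2,(T+B)/2)
b=onz(c,399/1.5,333/1.5,.208); t=onz(c,400.5/1.5,222/1.5,.187);print('bar ends',b,t,np.degrees(np.arctan2(*(t-b)[1::-1])))
C=(L+Rr)/2
for p in((340,210),(318,265),(486,262),(450,328)):
    q=onz(c,p[0]/1.5,p[1]/1.5,.164)-C;print(np.degrees(np.arctan2(q[1],q[0])),np.linalg.norm(q[:2]))
k=[onz(c,*p,.104) for p in((284-49.5,49.5),(284+49.5-3,49.5))];print('pad',onz(c,284,49.5,.104),k)
E
```

```text
white 265.2229766845703 175.8139877319336 (85.55253601074219, 88.47081756591797)
man [ 0.4456 -0.3688  0.166 ] ell [ 0.4452 -0.3675  0.166 ]
diam 0.10500702440122209 0.10589812176332011 [ 0.4449 -0.3684  0.166 ] [ 0.4446 -0.3714  0.166 ]
bar ends [ 0.4311 -0.4029  0.208 ] [ 0.4594 -0.3353  0.187 ] 67.31675284623586
114.10081550821847 0.05944488825269579
158.55143437243768 0.0612638286811739
-20.391333927119994 0.0673451741410943
-73.3834944294761 0.06806874932675906
pad [ 0.519  -0.2457  0.104 ] [array([ 0.4638, -0.2233,  0.104 ]), array([ 0.5711, -0.2664,  0.104 ])]
```

move_arm(
  plan=[8,-2,-40,0,0,-0.5,85,0,0,-40,0,0,0,85,0,0,-35,0,0,0,70,0,0,-20,0,0,0,50,0,0,-7,0,0,0,40,0,0,0,0,0,0,30,0,0,0,0,0,0,15,0,0,0,0,0,0,0,0,0,0,0,0,0,0,0,0,0,0,0,0,0,0,0,0,0,0,0],
  newtons=80,
)

```text
validation failed for argument at $.pl...
```

move_arm(
  plan=[8,-2,-40,0,0,-0.5,85,0,0,-40,0,0,0,85,0,0,-35,0,0,0,70,0,0,-20,0,0,0,50,0,0,-7,0,0,0,40,0,0,0,0,0,0,30,0,0,0,0,0,0,15,0,0,0,0,0,0,5,0,0,0,0,0,0,5,0,0,0,0,0,0,5,0,0,0,0,0,0,5],
  newtons=80,
)

```text
time: 11.45
eef_pos: [0.4466, -0.37, 0.1821]
tcp_rot: [0.831, 0.557, 0.0, 0.001]
contact_force: [0.5, 1.9, 5.1]
opening: 0.15
finger_force: 80.2
```

move_arm(
  plan=[0,0,1,0,0,6.8,5,0,0,1,0,0,6.8,5,0,0,0,0,0,6.8,5,0,0,0,0,0,6.8,5,0,0,0,0,0,6.8,5,0,0,0,0,0,6.8,5,0,0,0,0,0,6.8,5,0,0,0,0,0,6.8,5,0,0,0,0,0,6.8,5,0,0,0,0,0,6.8,5,0,0,0,0,0,0,5,0,0,0,0,0,0,5],
)

```text
time: 12.65
eef_pos: [0.4454, -0.37, 0.1821]
tcp_rot: [0.378, 0.926, -0.001, -0.0]
contact_force: [-2.2, -1.6, 1.1]
opening: 0.147
finger_force: 79.7
```

```bash
python3 - <<'E'
from h import *
np.set_printoptions(precision=4,suppress=True)
c=shot('wrist','w7');s=c['s']
x=R.from_quat(s['tcp_rot']).as_matrix()[:,0];print(s['eef_pos'],'yaw',np.degrees(np.arctan2(x[1],x[0])),s['qpos'],s['contact_force'],s['wrist_torque'],s['opening'])
E
```

```text
[ 0.4454 -0.37    0.1821] yaw 135.54306474428768 [-0.8679  0.1223  1.8614 -0.0012  1.1578 -1.6623] [-2.215  -1.6318  1.086 ] [-0.2381  0.2436 -0.071 ] 0.14682117284682333
```

move_arm(
  plan=[0,0,4,0,0,0,5,0,0,4,0,0,0,5,0,0,4,0,0,0,5,0,0,0,0,0,0,5],
)

```text
time: 13.1
eef_pos: [0.4457, -0.3692, 0.1942]
tcp_rot: [0.377, 0.926, 0.0, -0.0]
contact_force: [-1.0, 0.1, -3.4]
opening: 0.146
finger_force: 78.8
```

move_arm(
  plan=[0,0,15,0,0,0,5,0,0,20,0,0,0,5,0,0,20,0,0,0,5,0,0,5,0,0,0,5,12,20,0,0,0,0,5,12,21,0,0,0,0,5,12,21,0,0,0,0,5,12,21,0,0,0,0,5,12,21,0,0,0,0,5,12,20,0,0,0,0,5,0,0,0,0,0,0,5,0,0,0,0,0,0,5],
)

```text
time: 14.3
eef_pos: [0.5178, -0.2451, 0.2539]
tcp_rot: [0.377, 0.926, -0.0, -0.0]
contact_force: [-0.6, -0.2, -4.3]
opening: 0.144
finger_force: 79.1
```

```bash
python3 - <<'E'
from h import *
np.set_printoptions(precision=4,suppress=True)
a=shot('side','side8');w=shot('wrist','w8');s=a['s'];print(s['eef_pos'],s['contact_force'],s['wrist_torque'])
for z in(.104,):print(proj(a,[.5175,-.245,z]),proj(w,[.5175,-.245,z]))
cv2.imwrite('pics/m8.png',np.hstack([cv2.resize(a['color'][60:210,200:350],(400,400),interpolation=2),cv2.copyMakeBorder(cv2.resize(w['color'],(400,300)),0,100,0,0,0)])[:,:,::-1])
E
```

```text
[ 0.5178 -0.2451  0.2539] [-0.5699 -0.1503 -4.2597] [-0.0019  0.0112  0.017 ]
[272.9646 146.5238] [258.4291 178.0414]
```

View pics/m8.png

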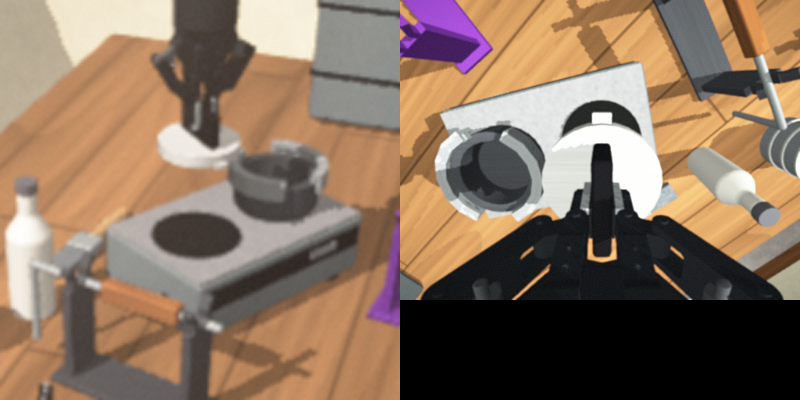

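The lid is held level above the pad, clear of the bowl. Lowering gently.

move_arm(
  plan=[0,0,-25,0,0,0,5,0,0,-30,0,0,0,5,0,0,-30,0,0,0,5,0,0,-18,0,0,0,5,0,0,-7,0,0,0,5,0,0,-2,0,0,0,5,0,0,-2,0,0,0,5,0,0,0,0,0,0,5],
)

```text
time: 15.2
eef_pos: [0.5185, -0.2463, 0.1415]
tcp_rot: [0.377, 0.926, -0.0, 0.001]
contact_force: [0.6, -0.0, -4.0]
opening: 0.145
finger_force: 79.0
```

Not in contact yet; going on in small steps.

move_arm(
  plan=[0,0,-2,0,0,0,5,0,0,-2,0,0,0,5,0,0,0,0,0,0,5],
)

```text
time: 15.5
eef_pos: [0.5179, -0.2455, 0.1362]
tcp_rot: [0.377, 0.926, -0.0, 0.0]
contact_force: [-0.2, -0.1, -4.3]
opening: 0.148
finger_force: 79.2
```

move_arm(
  plan=[0,0,-1.5,0,0,0,5,0,0,0,0,0,0,5,0,0,-1,0,0,0,5,0,0,0,0,0,0,5],
)

```text
time: 15.9
eef_pos: [0.518, -0.2456, 0.1361]
tcp_rot: [0.377, 0.926, -0.0, 0.0]
contact_force: [-6.0, 3.0, 8.7]
opening: 0.149
finger_force: 81.2
```

Contact made. Release and retreat.

move_arm(
  plan=[0,0,0.5,0,0,0,20,0,0,0,0,0,0,40,0,0,0,0,0,0,60,0,0,0,0,0,0,75,0,0,0,0,0,0,75,0,0,15,0,0,0,75,0,0,35,0,0,0,75,0,0,45,0,0,0,75,0,0,50,0,0,0,75,0,0,50,0,0,0,75,0,0,0,0,0,0,75,0,0,0,0,0,0,75],
)

```text
time: 17.1
eef_pos: [0.5184, -0.2459, 0.3325]
tcp_rot: [0.377, 0.926, -0.001, 0.003]
contact_force: [-0.3, 0.6, -0.8]
opening: 0.883
finger_force: 0.0
```

```bash
python3 - <<'E'
from h import *
np.set_printoptions(precision=4,suppress=True)
w=shot('wrist','w9');a=shot('side','side9');s=w['s'];print(s['eef_pos'],s['contact_force'],s['opening'])
g=cv2.cvtColor(w['color'],cv2.COLOR_RGB2GRAY)
# white lid and black pad ring around it
u,v=proj(w,[.5175,-.245,.12]);print(u,v)
m=(g>215).astype(np.uint8);m=cv2.morphologyEx(m,cv2.MORPH_OPEN,np.ones((5,5)))
for k in cv2.findContours(m,0,2)[0]:
    if cv2.contourArea(k)>800:
        e=cv2.fitEllipse(cv2.convexHull(k));print(np.round(e[0],1),np.round(e[1],1),onz(w,*e[0],.12))
b=load('side0');
for n,(x0,y0,x1,y1) in dict(rod=(210,140,290,225),jar=(252,250,285,295),sieves=(148,160,190,205),bottle=(198,122,222,182),aux=(172,270,210,312),iso=(180,220,210,265)).items():
    print(n,np.abs(b['color'][y0:y1,x0:x1].astype(int)-a['color'][y0:y1,x0:x1]).mean())
d=load('side5');print('iso vs side5',np.abs(d['color'][220:265,180:210].astype(int)-a['color'][220:265,180:210]).mean())
E
```

```text
[ 0.5184 -0.2459  0.3325] [-0.2657  0.6077 -0.8202] 0.8825032025045844
257.9361459902167 164.00716433616606
[169.9 197.7] [54. 87.] [ 0.4653 -0.3674  0.12  ]
[495.9 180.2] [56.  74.4] [ 0.7688 -0.0197  0.12  ]
[262.6 151.7] [60.6 95.9] [ 0.5099 -0.2289  0.12  ]
rod 11.489117647058823
jar 4.119191919191919
sieves 4.411992945326278
bottle 4.6752314814814815
aux 3.5852130325814535
iso 13.428148148148148
iso vs side5 2.403703703703704
```

```bash
python3 - <<'E'
from h import *
np.set_printoptions(precision=4,suppress=True)
w=load('w9');a=load('side9');d=load('side5')
g=cv2.cvtColor(w['color'],cv2.COLOR_RGB2GRAY);m=np.zeros_like(g);m[90:235,195:325]=(g>200)[90:235,195:325]
n,l,st,ce=cv2.connectedComponentsWithStats(m)
for i in range(1,n):
    if st[i,4]>60: print(st[i],ce[i])
m=cv2.morphologyEx(m,cv2.MORPH_CLOSE,np.ones((15,15)));k=max(cv2.findContours(m,0,2)[0],key=cv2.contourArea);e=cv2.fitEllipse(cv2.convexHull(k));print(e,onz(w,*e[0],.12))
D=np.abs(d['color'].astype(int)-a['color']).sum(2)>60
D=D[130:230,205:300].astype(np.uint8);ys,xs=np.nonzero(D);print(len(xs));print(cv2.resize(D.astype(np.float32),(19,20),interpolation=cv2.INTER_AREA).round(1))
E
```

```text
[  195    90   124   144 11604] [254.7898 160.0386]
((248.38658142089844, 162.88465881347656), (146.79754638671875, 175.50889587402344), 67.09581756591797) [ 0.5074 -0.2531  0.12  ]
549
[[0.  0.  0.  0.  0.  0.  0.  0.  0.  0.  0.  0.  0.6 1.  0.3 0.  0.  0.
  0. ]
 [0.  0.  0.  0.  0.  0.  0.  0.  0.  0.  0.  0.4 0.8 1.  1.  0.4 0.1 0.
  0. ]
 [0.  0.  0.  0.  0.  0.  0.  0.  0.  0.  0.3 1.  1.  0.5 0.1 0.8 0.6 0.2
  0. ]
 [0.  0.  0.  0.  0.  0.  0.  0.  0.  0.  0.4 1.  1.  1.  0.8 1.  0.8 0.5
  0. ]
 [0.  0.  0.  0.  0.  0.  0.  0.  0.  0.  0.  0.6 1.  1.  1.  1.  0.2 0.
  0. ]
 [0.  0.  0.  0.  0.  0.  0.  0.  0.  0.  0.  0.  0.  0.2 0.2 0.1 0.  0.
  0. ]
 [0.  0.  0.  0.  0.  0.  0.  0.  0.  0.  0.  0.  0.  0.  0.  0.  0.  0.
  0. ]
 [0.  0.  0.  0.  0.  0.  0.  0.  0.  0.  0.  0.  0.  0.  0.  0.  0.  0.
  0. ]
 [0.  0.  0.  0.  0.  0.  0.  0.  0.  0.  0.  0.  0.  0.  0.  0.  0.  0.
  0. ]
 [0.  0.  0.  0.  0.  0.  0.  0.  0.  0.  0.  0.  0.  0.  0.  0.  0.  0.
  0. ]
 [0.  0.  0.  0.  0.  0.  0.  0.  0.  0.  0.  0.  0.  0.  0.  0.  0.  0.
  0. ]
 [0.  0.  0.  0.  0.  0.  0.  0.  0.  0.  0.  0.  0.  0.  0.  0.  0.  0.
  0. ]
 [0.  0.  0.  0.  0.  0.  0.  0.  0.  0.  0.  0.  0.  0.  0.  0.  0.  0.
  0. ]
 [0.  0.  0.  0.  0.  0.  0.  0.  0.  0.  0.  0.  0.  0.  0.  0.  0.  0.
  0. ]
 [0.  0.  0.  0.  0.  0.  0.  0.  0.  0.  0.  0.  0.  0.  0.  0.  0.  0.
  0. ]
 [0.  0.  0.  0.  0.  0.  0.  0.  0.  0.  0.  0.  0.  0.  0.  0.  0.  0.
  0. ]
 [0.  0.  0.  0.  0.  0.  0.  0.  0.  0.  0.  0.  0.  0.  0.  0.  0.  0.
  0. ]
 [0.  0.  0.  0.  0.  0.  0.  0.  0.  0.  0.  0.  0.  0.  0.  0.  0.  0.
  0. ]
 [0.  0.  0.  0.  0.  0.  0.  0.  0.  0.  0.  0.  0.  0.  0.  0.  0.  0.
  0. ]
 [0.  0.  0.  0.  0.  0.  0.  0.  0.  0.  0.  0.  0.  0.  0.  0.  0.  0.
  0. ]]
```

```bash
python3 - <<'E'
from h import *
np.set_printoptions(precision=4,suppress=True)
a=load('side9');d=load('side5')
D=(np.abs(d['color'].astype(int)-a['color']).sum(2)>60).astype(np.uint8);D[160:]=0;D[:,:250]=0;D[:,305:]=0;D[:118]=0
x,y,w,h=cv2.boundingRect(D);print('changed box',x,y,x+w,y+h)
for z,r in((.12,.051),(.104,.058),(.108,.051)):
    P=np.array([proj(a,[.5178+r*np.cos(t),-.2455+r*np.sin(t),z]) for t in np.linspace(0,6.28,60)]);print(z,P.min(0),P.max(0))
W=cv2.cvtColor(a['color'],cv2.COLOR_RGB2HSV);m=((W[...,1]<30)&(W[...,2]>150)).astype(np.uint8);m[:,:245]=0;m[:,305:]=0;m[:118]=0;m[165:]=0
k=max(cv2.findContours(m,0,2)[0],key=cv2.contourArea);print(cv2.boundingRect(k),cv2.contourArea(k))
t=proj(a,[.5178,-.2455,.162]);print('bar top pred',t);g=cv2.cvtColor(a['color'],cv2.COLOR_RGB2GRAY)
q=((g<60)&(D>0)).astype(np.uint8);print('dark changed',cv2.boundingRect(q))
E
```

```text
changed box 258 118 305 156
0.12 [258.212  135.3082] [287.9918 149.8851]
0.104 [256.1119 138.3578] [289.7557 155.1138]
0.108 [258.1587 138.3101] [287.7887 153.0021]
(245, 118, 60, 47) 1316.0
bar top pred [273.5529 131.4178]
dark changed (269, 131, 11, 10)
```

The lid's left edge (258 px), lower rim (about 155) and bar top (131) match a lid lying flat and centred on the pad. The rod and lever are unchanged.

```bash
python3 -c "
from plant import order
print(order.sign_off())"
```

```text
the job is handed in; nothing more can be done
None
```

The job is handed in at about 17 s on the clock: the ball lever is fully left, the rod hangs back on its stand and is let go, and the lid lies flat and centred on the pad. The jar, sieves, bottle and paddle lever look unmoved in before/after images; the brush was not compared, and sign-off returned no verdict.

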